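# Start and run home the screw cap of a buffer bottle

### The arm

A 6-joint arm with a two-finger parallel gripper is mounted at the origin on the work surface. World frame = base frame: x ahead of the robot, y to its left, z up, the work surface at z = 0. Lengths are in mm, angles in degrees, forces in N, time in s.
With the tool pointing down it reaches from about 350 to 850 mm from the base axis. Payload 8.1 kg.
Tool frame: the origin (TCP) lies between the finger pads; the fingertips stand 19 mm ahead of it and the grasp point (between the pads) is the TCP (nose_length is the distance from the TCP to the fingertips, in mm); y points along the fingers, x is the direction in which the jaws open and shut, and the axes are right-handed (so a half turn about y gives the same grasp; the last joint's range is limited). The gripper opens to 85 mm and grips with 20 to 120 N. Pads are 22 mm wide; open, the fingers measure 114 mm over their backs; the gripper's body (76 mm by 85 mm) begins 54 mm behind the grasp point. The pads swing forward as they close: fully open they stand 13 mm farther back than shut.
Start: joints at [70.107, 7.471, 85.268, -0, 87.261, -4.893], TCP at [155.27, 579.566, 250.292] pointing down, gripper open.
Joint ranges: [-169.43, 169.43], [-51.17, 129.36], [1.28, 143.12], [-76.62, 256.62], [0, 156.53], [-152.29, 152.29]. Speed limits (degrees/s): [136.94, 136.94, 159.86, 180, 180, 180].

### API

Orientations are given as [roll, pitch, yaw] about the fixed x, y, z axes, in that order (R = Rz(yaw) Ry(pitch) Rx(roll)).
In Python, from bench import sense, snapshot, camera_info, hand_in, nose_length gives the robot as it stands.
- The arm moves only by the tool arm_command, never from a script. Its argument "commands" is a list of rows, each a list of 3 entries, a list of its own where there are three numbers: the opening in per cent of the stroke, from 0 (shut) to 100 (fully open), then the shift along the world's x, y, z in units of 30 mm (1.0 is 30 mm), then the turn, a rotation vector about the world's x, y, z in degrees. A call has 1 to 5 rows; each row shifts and turns the pose as measured when the row begins; what a row does not reach is not made up. A row lasts 1/12 s, in which the tool goes at most 41.7 mm and 7.16 degrees, less where a joint would pass 70% of its speed; a pose out of reach is approached as far as the arm can. A call is refused whole if a number of a shift passes 1 or a number of a turn 7.16, either way. A call with a gripper value outside its range is refused whole. The fingers move at their own pace and stop on an object; "force" is the grip in N (left out, the last holds). Time passes only in rows, so rows that do not move let the fingers close. It gives the time, the measured TCP pose, the force and the opening at its end, in the units of the state.
- sense(): the state, without advancing time (a new reading comes with each control period).
- snapshot(name): name is "side" or "top"; returns the picture (400x640x3 uint8, blue, green, red); there is no depth.
- camera_info(name): a dict with "fx", "fy", "cx", "cy" (pixels), "rvec" (rotation vector, rad) and "tvec" (3), from world to camera coordinates, as OpenCV has them. Camera axes: x right, y down, z forward; pixel columns grow to the right and rows downward; lengths in mm; the calibration is good to about 2 mm. A picture is of the moment at which its call begins. camera_info takes no time and is no camera call.
- hand_in(): hands the job in, once; it reports no verdict.
The state is a dict: "time": time; "joint_pos": joint angles; "qd": joint speeds; "joint_efforts": joint torques, N m; "tool_pos": TCP position; "tcp_rot": TCP orientation; "ft_force": force on the tool from outside, world axes, zero at the start; "wrist_torque": the same for the moment, N m; "finger_gap": finger opening in mm.
Only numpy, scipy, OpenCV 4.12 (cv2) and the standard library are available. Lean on these libraries where they do the work, as an engineer would, in place of code of your own. Each camera call takes 0.05 s, during which the arm holds its last target. There are 200 camera calls.

### The job

Put the loose blue screw cap on the neck of the white bottle in the red caddy and screw it clockwise until it is fully home and level, then let go. To find the thread without crossing it, rest the cap lightly on the neck and first back it off, counter-clockwise seen from above, until it drops into the thread starts. Never force it, and leave everything else on the bench where it is.

Things in the scene. Friction and masses are not known exactly. Their poses are not given: they have to be found in the camera images.
- cap_mid (a point): Loose blue ribbed screw cap standing on the bench open side down, 35 mm tall: solid head 54 mm across (top 11 mm), skirt 52 mm across. The point is on its axis, half-way up (17.5 mm above the lower rim); z points out of the closed top. Inside, four hidden lugs 90 degrees apart, 5 mm thick, centres 4 mm above the lower rim, tips at radius 17.5 mm; nothing outside shows their angle.
- mouth (a point): Centre of the top rim of the bottle's neck, 166 mm above the bench, z up. The plain rim is 32 mm across with a chamfered top. Below it the neck has four coarse slippery right-hand threads 90 degrees apart, 41 mm across; their angle about z differs every time and is not given by any listed axes.
- rack: Green tube rack with five small tubes, 70 x 180 x 72 mm, a bystander; origin at the centre of its underside.
- tips_a: Purple pipette-tip box with a clear lid, 85 x 120 x 67 mm, a bystander at the back; origin at the centre of its underside.
- tips_b: Purple pipette-tip box with a clear lid, 85 x 120 x 67 mm, a bystander at the left; origin at the centre of its underside.
- wash: White bottle with a yellow cap, 60 mm wide, 140 mm tall, a bystander at the right; origin at the centre of its underside.
- reagent: Amber jar with a black lid, 56 mm wide, 110 mm tall, a bystander at the back right; origin at the centre of its underside.
- timer: White bench timer, 60 x 75 x 18 mm, a bystander lying near the robot; origin at the centre of its underside.
- pen: Black and red marker pen, 135 mm long, 13 mm thick, lying on the bench between cap and bottle, a bystander; origin on its underside.
- cap: The same blue cap; origin at the centre of its lower rim. It weighs 40 to 85 g. 2 to 8 N of push and a grip of 10 to 15 N are enough (a light grip slips before it forces). Fully home means its head has landed on the bottle's rim: cap mid point then about 6.6 mm BELOW the mouth. If it will not turn back before dropping (moment over 0.15 N m), it is caught beside a tab: ease it 5 to 10 degrees clockwise.
- thread_tops (a point): On the neck's axis at the flat thread tops, 8 mm below the mouth. A cap resting on them with its lugs has its mid point 8 mm ABOVE the mouth. Turned counter-clockwise from above, the lugs slide along and within a quarter turn fall about 10 mm into the thread starts (mid point 2 mm BELOW the mouth); the starts are 15 degrees wide and end at a stop.
- neck_foot (a point): On the neck's axis, 40 mm below the mouth, where the neck meets the bottle's shoulder. After the drop, some 55 to 65 degrees clockwise bring the cap home, 5 mm lower: free for the first 8 to 15 degrees, then about 0.14 mm per degree. Red guard tabs 4 mm high stand on the thread tails: a cap on them rests 4 mm higher; clockwise before the drop jams the lugs on them.
- caddy: The red caddy, 112 mm square, 60 mm high, fixed, with the white bottle (90 mm across) held in it; origin at the centre of its underside. Until the cap is home, more than 40 N in all (push and side load added up over the lugs) between cap and bottle counts as forcing it; home, hand-tight is enough.
Not all that is in view belongs to the job. There is more than one size of the cap; the one meant has the size given above.

How it is judged:
By the outcome, as a careful person would: the job done as asked, in the order asked, and still so for the second after the job is handed in, with the robot touching nothing.
It also fails if it takes over 61 s, if anything falls off the work surface, if the arm or the gripper's body presses on something with over 40 N, if the wrist force passes 120 N, or if a joint passes its speed limit or range.

## Working session

There is one attempt and no reset: what is moved stays moved. The work goes in short steps, Python scripts to look and compute and a tool call to move; the robot and the scene stay as the last step left them, time stands still between calls to the robot, and variables do not carry over. Pictures are saved under pics/ and viewed, about 8 in all and at most 12, crops included, and the job is handed in when it is done.

Besides the shell and the picture viewer there is one more tool, called after "Request:" by a JSON object that holds its "method" and its "body", one argument or row to a line. arm_command: Moves the arm, as the interface text tells. Its arguments: {"type":"object","properties":{"commands":{"type":"array"},"force":{"type":"number"}},"required":["commands"]}

```bash
mkdir -p pics; python3 - <<'E'
from bench import *
import cv2
for n in("side","top"):
    cv2.imwrite(f"pics/{n}0.png",snapshot(n)); print(n,camera_info(n))
print(sense(),nose_length)
E
```

```text
side {'fx': 380.7487348442576, 'fy': 380.7487348442576, 'cx': 319.5318397998851, 'cy': 198.0473092011204, 'rvec': array([ 2.1685122 , -0.5484112 ,  0.26272472]), 'tvec': array([-463.9116256 ,  275.4286564 ,  876.96156026])}
top {'fx': 461.1807660139506, 'fy': 461.1807660139506, 'cx': 329.11996340302153, 'cy': 198.70365503856655, 'rvec': array([ 2.17678265, -2.16213764,  0.13184381]), 'tvec': array([  -4.34966068,  581.48136869, 1400.04138688])}
{'time': 0.1, 'joint_pos': array([ 7.01074229e+01,  7.51176929e+00,  8.53259716e+01,  4.97652067e-04,
        8.72626831e+01, -4.89287339e+00]), 'qd': array([ 0.05612825, -0.10528897, -0.14084882, -0.00841813, -0.11018496,
       -0.04665791]), 'joint_efforts': array([ 8.08498407e-04, -5.70955467e+01, -5.01939154e+01, -2.10065282e-04,
        8.26595176e-03, -2.84360465e-05]), 'tool_pos': array([155.09423904, 579.09958439, 249.31091557]), 'tcp_rot': array([-89.9909393 ,   0.10001557,  75.00027999]), 'ft_force': array([ 0.70379597, -0.2969857 ,  0.18682027]), 'wrist_torque': array([-1.17332651e-02, -2.17716126e-02,  3.18031484e-05]), 'finger_gap': 85.22538625781061} 19.0
```

View pics/side0.png

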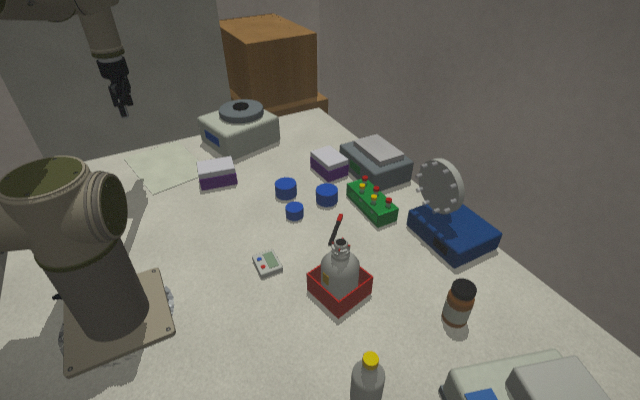

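View pics/top0.png

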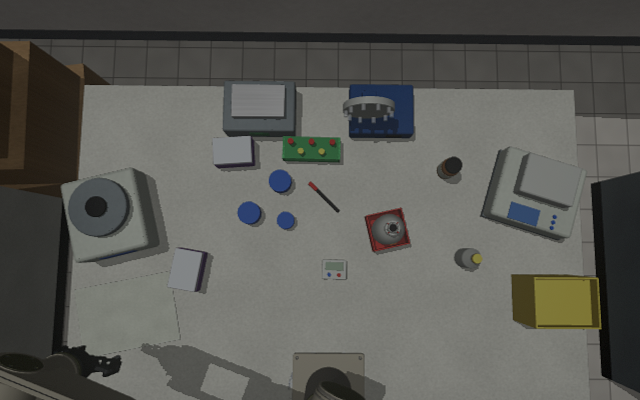

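The side view shows three blue caps at (286,188), (327,194) and (294,211). In the top view they are at (250,212), (280,181) and (286,220). The bottle neck is at side (341,243) and top (392,228). Next I'll measure the cap sizes and look at enlarged crops.

```bash
cat > h.py <<'E'
import numpy as np,cv2
from bench import *
def cam(n):
    c=camera_info(n);K=np.array([[c['fx'],0,c['cx']],[0,c['fy'],c['cy']],[0,0,1.]])
    R=cv2.Rodrigues(np.array(c['rvec']))[0];return K,R,np.array(c['tvec'],float)
def proj(n,P):
    K,R,t=cam(n);return cv2.projectPoints(np.atleast_2d(np.float64(P)),cv2.Rodrigues(R)[0],t,K,None)[0][:,0]
def onz(n,px,z):
    K,R,t=cam(n);d=R.T@np.linalg.inv(K)@np.array([*px,1.]);o=-R.T@t;return o+d*(z-o[2])/d[2]
def tri(a,b,na="side",nb="top"):
    P=[(lambda K,R,t:K@np.c_[R,t])(*cam(n)) for n in(na,nb)]
    X=cv2.triangulatePoints(P[0],P[1],np.float64(a).reshape(2,1),np.float64(b).reshape(2,1))[:,0];return X[:3]/X[3]
def cyl(n,c,r,z0,z1):
    a=np.linspace(0,2*np.pi,40);P=np.array([[c[0]+r*np.cos(x),c[1]+r*np.sin(x),z] for z in(z0,z1) for x in a])
    return cv2.convexHull(np.float32(proj(n,P)))
E
python3 - <<'E'
from h import *
pics={n:cv2.imread(f"pics/{n}0.png") for n in("side","top")}
S={}
for n,im in pics.items():
    hsv=cv2.cvtColor(im,cv2.COLOR_BGR2HSV)
    m=cv2.inRange(hsv,(105,120,50),(130,255,255))
    k,l,s,c=cv2.connectedComponentsWithStats(m)
    S[n]=[(c[i],s[i],l==i) for i in range(1,k) if s[i][4]>60 and s[i][4]<900]
    for ci,si,_ in S[n]: print(n,ci.round(1),si)
# fit: cylinders centre,r,h from silhouettes
from scipy.optimize import minimize
pairs=[((286,188),(250,212)),((327,194),(280,181)),((294,211),(286,220))]
def near(n,p): return min(S[n],key=lambda q:np.hypot(*(q[0]-p)))
def area(n,x,mask):
    h=cyl(n,x[:2],x[2],0,x[3]); big=np.zeros((400*4,640*4),np.uint8)
    cv2.fillConvexPoly(big,np.int32((h+.5)*4*16),255,shift=4)
    return np.abs(cv2.resize(big,(640,400),interpolation=cv2.INTER_AREA)/255.-mask).sum()
for a,b in pairs:
    A,B=near("side",a),near("top",b)
    print(a,b,"tri centroid",tri(A[0],B[0]).round(1))
    p=onz("top",B[0],30)
    f=lambda x:area("side",x,A[2])+area("top",x,B[2])
    r=minimize(f,[p[0],p[1],26,33],method="Nelder-Mead",options=dict(initial_simplex=np.array([p[0],p[1],26,33])+np.vstack([np.zeros(4),np.diag([8,8,6,8])])))
    print(" x y r h",r.x.round(1),round(r.fun,1))
c1=cv2.resize(pics["side"][165:300,260:400],None,fx=3.5,fy=3.5,interpolation=cv2.INTER_CUBIC)
c2=cv2.resize(pics["top"][165:260,230:420],None,fx=2.5,fy=2.5,interpolation=cv2.INTER_CUBIC)
o=np.zeros((c1.shape[0]+c2.shape[0],max(c1.shape[1],c2.shape[1]),3),np.uint8)
c1=cv2.resize(pics["side"][170:260,270:370],None,fx=4,fy=4,interpolation=cv2.INTER_CUBIC)
c2=cv2.resize(c2,(400,200))
cv2.imwrite("pics/crop0.png",np.hstack([c1,cv2.resize(pics["top"][165:255,235:335],None,fx=4,fy=4,interpolation=cv2.INTER_CUBIC)]))
cv2.imwrite("pics/crop1.png",np.hstack([cv2.resize(pics["side"][225:315,295:385],None,fx=4.4,fy=4.4,interpolation=cv2.INTER_CUBIC),cv2.resize(pics["top"][185:275,345:435],None,fx=4.4,fy=4.4,interpolation=cv2.INTER_CUBIC)]))
E
```

```text
side [211.6 137.5] [205 131  14  15  71]
side [285.  183.7] [275 178  21  14 217]
side [327.1 192.3] [316 183  22  23 297]
side [294.  207.2] [286 202  17  13 163]
side [481.3 395.1] [465 389  32  11 255]
top [354.4 126.3] [350 118   9  16  74]
top [279.6 180.6] [269 170  22  22 380]
top [248.6 212.5] [238 202  22  22 385]
top [523.3 213.7] [508 202  32  24 457]
top [285.2 220. ] [277 212  17  17 222]
(286, 188) (250, 212) tri centroid [535.1 246.8  42.9]
 x y r h [537.2 250.3  30.9  44.1] 221.0
(327, 194) (280, 181) tri centroid [636.9 154.3  32.5]
 x y r h [638.5 156.7  31.3  43. ] 163.2
(294, 211) (286, 220) tri centroid [513.5 135.   33.3]
 x y r h [514.9 137.5  23.7  35. ] 151.2
```

View pics/crop0.png

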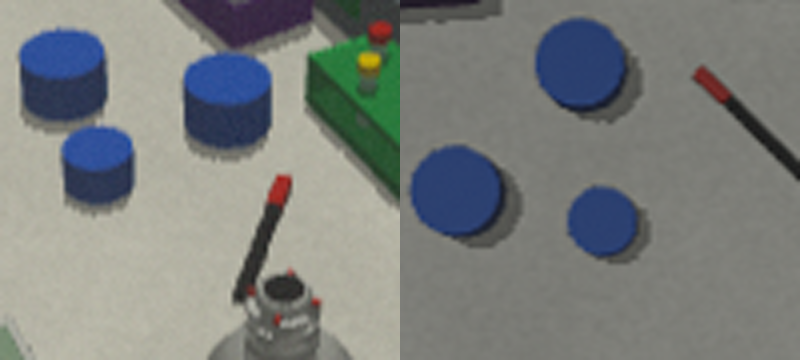

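View pics/crop1.png

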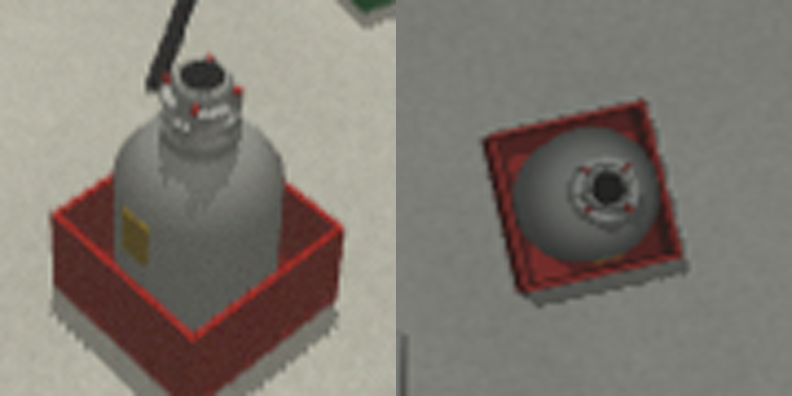

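The crop shows two larger caps about 67 mm across at side (286,188) and (327,194). The smaller one, at side (294,210) and top (285.5,220), measures 17.5 px, or about 52–54 mm, so **that is the cap meant**. The neck and its four red tabs are clearly visible. Next I'll refine both positions.

```bash
python3 - <<'E'
from h import *
from scipy.optimize import minimize
pics={n:cv2.imread(f"pics/{n}0.png") for n in("side","top")}
M={}
for n,w in(("side",(282,197,306,224)),("top",(273,208,298,233))):
    b,g,r=[pics[n][...,i].astype(float) for i in range(3)]
    m=(b>1.6*r)&(b-r>20); q=np.zeros_like(m); q[w[1]:w[3],w[0]:w[2]]=m[w[1]:w[3],w[0]:w[2]]; M[n]=q
    ys,xs=np.where(q); print(n,q.sum(),xs.min(),xs.max(),ys.min(),ys.max())
def cost(x,r,h,n):
    big=np.zeros((1600,2560),np.uint8)
    cv2.fillConvexPoly(big,np.int32(((cyl(n,x,r,0,h)+.5)*4-.5)*16),255,shift=4)
    return np.abs(cv2.resize(big,(640,400),interpolation=cv2.INTER_AREA)/255.-M[n]).sum()
def run(f,x0,st): return minimize(f,x0,method="Nelder-Mead",options=dict(initial_simplex=np.array(x0)+np.vstack([np.zeros(len(x0)),np.diag(st)])))
r=run(lambda x:sum(cost(x[:2],x[2],x[3],n) for n in M),[514,137,26,33],[6,6,4,6]);print("free",r.x.round(1),r.fun)
for n in M: r=run(lambda x:cost(x,26.5,35,n),[514,137],[6,6]);print(n,r.x.round(1),r.fun)
r=run(lambda x:sum(cost(x,26.5,35,n) for n in M),[514,137],[6,6]);print("both",r.x.round(1),r.fun)
# mouth
for n,w in(("side",(325,232,358,260)),("top",(380,215,405,240))):
    im=pics[n].astype(float)
    b,g,rr=[im[...,i] for i in range(3)]
    box=np.zeros(b.shape,bool);box[w[1]:w[3],w[0]:w[2]]=1
    red=np.clip(rr-1.3*np.maximum(b,g)-8,0,None)*box
    k,l,s,c=cv2.connectedComponentsWithStats((red>0).astype(np.uint8))
    for i in range(1,k):
        ys,xs=np.where(l==i);wt=red[ys,xs];print(n,"red",((xs*wt).sum()/wt.sum()).round(1),((ys*wt).sum()/wt.sum()).round(1),s[i][4])
    gray=im.max(2);ctr=(340.7,241.2) if n=="side" else (392.6,227.2)
    yy,xx=np.mgrid[:400,:640];near=np.hypot(xx-ctr[0],yy-ctr[1])<8
    d=np.clip(70-gray,0,30)*near; print(n,"hole",(d*xx).sum()/d.sum(),(d*yy).sum()/d.sum(),d.sum()/30)
E
```

```text
side 304 282 302 197 220
top 233 277 293 212 228
free [514.1 136.7  24.4  35.1] 73.3921568627451
side [513.6 139.3] 68.51764705882353
top [515.2 135.6] 21.152941176470588
both [514.1 136.4] 97.65098039215687
side red 342.0 237.8 2
side red 332.4 242.4 5
side red 348.4 245.0 2
side red 338.9 249.4 4
side hole 340.34747474747473 241.55252525252524 33.0
top red 380.4 215.0 2
top red 401.7 218.1 31
top red 387.7 223.0 2
top red 397.0 222.0 1
top red 397.5 232.0 3
top red 388.2 232.0 2
top red 402.9 237.9 12
top hole 392.77477477477476 227.33988533988534 40.7
```

```bash
python3 - <<'E'
from h import *
print("hole",tri((340.35,241.55),(392.77,227.3)).round(1),"tabs",tri((340.4,243.65),(392.6,227.25)).round(1))
for n,h,t in(("side",(340.35,241.55),(340.4,243.65)),("top",(392.77,227.3),(392.6,227.25))): print(n,onz(n,h,166).round(1),onz(n,t,160).round(1))
T=dict(side=[(342,237.8),(332.4,242.4),(348.4,245),(338.9,249.4)],top=[(387.7,223),(397,222),(397.5,232),(388.2,232)])
for n in T:
    P=np.array([onz(n,p,160)[:2] for p in T[n]]);c=P.mean(0);d=P-c;print(n,c.round(1),np.hypot(*d.T).round(1),(np.degrees(np.arctan2(d[:,1],d[:,0]))%90).round())
E
```

```text
hole [ 486.3 -176.9  167.6] tabs [ 486.6 -177.3  161.5]
side [ 485.5 -174.9  166. ] [ 485.6 -175.4  160. ]
top [ 487.4 -177.7  166. ] [ 487.8 -178.1  160. ]
side [ 485.7 -175.2] [18.9 18.  17.8 18.3] [49. 49. 47. 49.]
top [ 487.9 -178.1] [18.1 19.4 19.  18.3] [49. 50. 46. 47.]
```

Request:
{"method": "arm_command", "body": {
  "commands": [
    [70,[0.6,-0.8,0],[0,0,-7]],
    [70,[0.6,-0.8,0],[0,0,-7]],
    [70,[0.6,-0.8,0],[0,0,-7]],
    [70,[0.6,-0.8,0],[0,0,-7]],
    [70,[0.6,-0.8,0],[0,0,-7]]
  ],
  "force": 20
}}

```text
time: 0.52
tool_pos: [242.7, 457.0, 245.3]
tcp_rot: [-89.9, 0.4, 39.5]
ft_force: [0.3, 0.1, -0.5]
finger_gap: 59.6
```

Request:
{"method": "arm_command", "body": {
  "commands": [
    [70,[0.75,-0.89,0],[0,0,-7]],
    [70,[0.75,-0.89,0],[0,0,-7]],
    [70,[0.75,-0.89,0],[0,0,-7]],
    [70,[0.75,-0.89,0],[0,0,-7]],
    [70,[0.75,-0.89,0],[0,0,-7]]
  ]
}}

```text
time: 0.93
tool_pos: [356.7, 316.2, 243.0]
tcp_rot: [-90.0, 0.6, 3.7]
ft_force: [0.5, 0.4, 0.2]
finger_gap: 59.9
```

Request:
{"method": "arm_command", "body": {
  "commands": [
    [80,[0.75,-0.89,-0.2],[0,0,-7]],
    [80,[0.75,-0.89,-0.2],[0,0,-7]],
    [80,[0.75,-0.89,-0.2],[0,0,-7]],
    [80,[0.75,-0.89,-0.2],[0,0,-7]],
    [80,[0.75,-0.89,-0.2],[0,0,-7]]
  ]
}}

```text
time: 1.35
tool_pos: [473.1, 174.9, 212.4]
tcp_rot: [-89.9, 0.5, -32.2]
ft_force: [0.8, 0.5, 0.9]
finger_gap: 68.2
```

Request:
{"method": "arm_command", "body": {
  "commands": [
    [80,[0.7,-0.64,-0.8],[0,0,-7]],
    [80,[0.6,-0.56,-0.8],[-0.4,-0.4,-6]],
    [80,[0.1,-0.1,-0.8],[0,0,0]],
    [80,[0,0,-0.8],[0,0,0]],
    [80,[0,0,-0.6],[0,0,0]]
  ]
}}

```text
time: 1.77
tool_pos: [523.1, 125.7, 97.1]
tcp_rot: [-89.6, -0.5, -46.7]
ft_force: [-0.2, -0.3, 0.5]
finger_gap: 68.4
```

Request:
{"method": "arm_command", "body": {
  "commands": [
    [80,[0,0,0],[0,0,0]]
  ]
}}

```text
time: 1.85
tool_pos: [520.0, 124.7, 92.2]
tcp_rot: [-90.0, -0.3, -46.8]
ft_force: [-0.3, -0.3, -0.7]
finger_gap: 68.1
```

Request:
{"method": "arm_command", "body": {
  "commands": [
    [80,[-0.19,0.41,-0.3],[0.2,0.2,0]],
    [80,[0,0,-0.6],[0,0,0]],
    [80,[0,0,0],[0,0,0]]
  ]
}}

```text
time: 2.1
tool_pos: [513.2, 138.2, 64.5]
tcp_rot: [-90.1, 0.1, -46.9]
ft_force: [-0.5, -0.3, -1.5]
finger_gap: 68.2
```

```bash
python3 - <<'E'
from h import *
s=sense();print(s['tool_pos'],s['tcp_rot'],s['joint_pos'])
a=snapshot("side");b=snapshot("top")
p=proj("side",s['tool_pos'])[0].round();q=proj("top",s['tool_pos'])[0].round();print(p,q)
c=lambda im,p:cv2.resize(im[int(p[1])-40:int(p[1])+40,int(p[0])-40:int(p[0])+40],None,fx=5,fy=5,interpolation=cv2.INTER_CUBIC)
cv2.imwrite("pics/c2.png",np.hstack([c(a,p),c(b,q)]))
E
```

```text
[513.15953548 138.20917524  64.53361033] [-90.07356928   0.12148591 -46.8574678 ] [9.50579244e+00 7.00885717e+00 1.06130018e+02 6.56136059e-02
 6.69896840e+01 5.63374663e+01]
[293. 198.] [283. 220.]
```

View pics/c2.png

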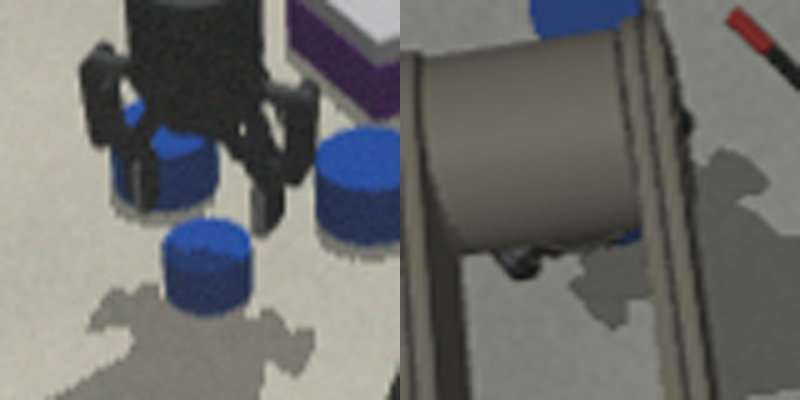

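The side crop shows the small cap centred between the fingers (cap at x≈207, finger mid at x≈206). The top view is hidden by the arm. I'll descend and grip.

Request:
{"method": "arm_command", "body": {
  "commands": [
    [80,[0.02,-0.02,-0.6],[0,0,0]],
    [80,[0,0,-0.5],[0,0,0]],
    [80,[0,0,-0.15],[0,0,0]],
    [80,[0,0,-0.05],[0,0,0]]
  ]
}}

```text
time: 2.53
tool_pos: [521.3, 140.6, 36.3]
tcp_rot: [-89.3, -0.4, -46.7]
ft_force: [0.2, 0.0, 0.0]
finger_gap: 68.6
```

Request:
{"method": "arm_command", "body": {
  "commands": [
    [55,[0,0,0],[0,0,0]],
    [40,[0,0,0],[0,0,0]],
    [40,[0,0,0],[0,0,0]],
    [40,[0,0,0],[0,0,0]]
  ],
  "force": 20
}}

```text
time: 2.87
tool_pos: [523.8, 141.5, 40.7]
tcp_rot: [-89.0, -0.5, -46.7]
ft_force: [0.4, -0.5, -0.2]
finger_gap: 53.0
```

```bash
python3 - <<'E'
from bench import *
s=sense()
for k in('time','joint_pos','qd','joint_efforts','tool_pos','tcp_rot','ft_force','finger_gap'):print(k,s[k] if k in('time','finger_gap') else s[k].round(2))
E
```

```text
time 2.8667
joint_pos [  9.64   9.58 106.14   0.11  63.17  56.29]
qd [-0.07 -0.65 -0.46  0.04  0.37 -0.05]
joint_efforts [ 3.000e-02 -5.195e+01 -4.322e+01  1.000e-02 -1.200e-01  0.000e+00]
tool_pos [523.76 141.49  40.73]
tcp_rot [-89.01  -0.54 -46.7 ]
ft_force [ 0.39 -0.46 -0.17]
finger_gap 53.018659821309015
```

Request:
{"method": "arm_command", "body": {
  "commands": [
    [60,[0,0,0],[0,0,0]]
  ]
}}

```text
time: 2.95
tool_pos: [524.2, 141.5, 41.5]
tcp_rot: [-89.0, -0.6, -46.7]
ft_force: [0.2, 0.4, -1.1]
finger_gap: 52.8
```

Request:
{"method": "arm_command", "body": {
  "commands": [
    [80,[0,0,0],[0,0,0]]
  ]
}}

```text
time: 3.03
tool_pos: [524.5, 141.6, 41.9]
tcp_rot: [-88.9, -0.6, -46.7]
ft_force: [1.0, 0.2, -0.3]
finger_gap: 63.7
```

Request:
{"method": "arm_command", "body": {
  "commands": [
    [85,[-0.2,-0.1,0],[-0.3,1.2,0]],
    [85,[-0.1,-0.05,0],[0,0,0]],
    [85,[0,0,0],[0,0,0]]
  ]
}}

```text
time: 3.28
tool_pos: [515.0, 136.6, 42.5]
tcp_rot: [-90.1, 0.0, -46.7]
ft_force: [-0.1, -1.0, 0.0]
finger_gap: 72.5
```

Request:
{"method": "arm_command", "body": {
  "commands": [
    [85,[0,0,-0.2],[0,0,0]],
    [85,[0,0,-0.2],[0,0,0]],
    [85,[0,0,-0.1],[0,0,0]],
    [85,[0,0,0],[0,0,0]]
  ]
}}

```text
time: 3.62
tool_pos: [514.6, 136.3, 25.7]
tcp_rot: [-90.1, 0.1, -46.7]
ft_force: [0.1, -0.5, 0.0]
finger_gap: 72.8
```

Request:
{"method": "arm_command", "body": {
  "commands": [
    [50,[0,0,0],[0,0,0]],
    [50,[0,0,0],[0,0,0]],
    [50,[0,0,0],[0,0,0]],
    [50,[0,0,0],[0,0,0]],
    [50,[0,0,0],[0,0,0]]
  ],
  "force": 20
}}

```text
time: 4.03
tool_pos: [514.2, 136.3, 25.1]
tcp_rot: [-90.2, 0.1, -46.7]
ft_force: [0.4, -0.5, -1.2]
finger_gap: 53.1
```

Request:
{"method": "arm_command", "body": {
  "commands": [
    [40,[0,0,0],[0,0,0]],
    [40,[0,0,0],[0,0,0]]
  ]
}}

```text
time: 4.2
tool_pos: [514.3, 136.4, 25.2]
tcp_rot: [-90.2, 0.1, -46.7]
ft_force: [0.1, 1.1, 0.1]
finger_gap: 53.4
```

Request:
{"method": "arm_command", "body": {
  "commands": [
    [40,[0,0,0.2],[0,0,0]],
    [40,[0,0,0.4],[0,0,0]],
    [40,[0,0,0.6],[0,0,0]],
    [40,[0,0,0.7],[0,0,0]],
    [40,[0,0,0.8],[0,0,0]]
  ]
}}

```text
time: 4.62
tool_pos: [509.1, 135.6, 105.5]
tcp_rot: [-90.7, 0.5, -46.7]
ft_force: [-0.3, -0.3, -0.4]
finger_gap: 53.1
```

Request:
{"method": "arm_command", "body": {
  "commands": [
    [40,[0,-0.2,0.8],[0,0,0]],
    [40,[0,-0.4,0.8],[0,0,0]],
    [40,[0,-0.6,0.8],[0,0,0]],
    [40,[0,-0.7,0.6],[0,0,0]],
    [40,[0,-0.8,0.4],[0,0,0]]
  ]
}}

```text
time: 5.03
tool_pos: [509.3, 56.3, 221.7]
tcp_rot: [-90.3, 0.2, -46.4]
ft_force: [0.9, -0.1, -1.1]
finger_gap: 53.0
```

Request:
{"method": "arm_command", "body": {
  "commands": [
    [40,[-0.08,-0.85,0.15],[0,0,0]],
    [40,[-0.08,-0.85,0],[0,0,0]],
    [40,[-0.08,-0.85,0],[0,0,0]],
    [40,[-0.08,-0.85,0],[0,0,0]],
    [40,[-0.08,-0.85,0],[0,0,0]]
  ]
}}

```text
time: 5.45
tool_pos: [499.5, -76.3, 240.6]
tcp_rot: [-89.6, -0.6, -46.2]
ft_force: [0.2, -0.1, -0.8]
finger_gap: 53.1
```

Request:
{"method": "arm_command", "body": {
  "commands": [
    [40,[-0.08,-0.8,0],[0,0,0]],
    [40,[-0.08,-0.6,0],[0,0,0]],
    [40,[0,-0.4,0],[0,0,0]],
    [40,[0,-0.2,0],[0,0,0]],
    [40,[0,0,0],[0,0,0]]
  ]
}}

```text
time: 5.87
tool_pos: [493.3, -144.4, 247.9]
tcp_rot: [-89.5, -1.0, -46.5]
ft_force: [-0.6, 1.1, 0.6]
finger_gap: 53.0
```

Request:
{"method": "arm_command", "body": {
  "commands": [
    [40,[-0.1,-0.4,-0.3],[0.4,1.0,0]],
    [40,[-0.08,-0.35,-0.3],[0,0,0]],
    [40,[-0.03,-0.2,-0.3],[0,0,0]],
    [40,[0,-0.1,-0.1],[0,0,0]],
    [40,[0,0,0],[0,0,0]]
  ]
}}

```text
time: 6.28
tool_pos: [487.5, -175.0, 218.6]
tcp_rot: [-89.8, -0.2, -46.4]
ft_force: [-0.1, -0.5, -0.4]
finger_gap: 53.0
```

Request:
{"method": "arm_command", "body": {
  "commands": [
    [40,[0,0,0],[0,0,0]]
  ]
}}

```text
time: 6.37
tool_pos: [487.3, -174.5, 218.0]
tcp_rot: [-89.8, -0.1, -46.4]
ft_force: [-0.3, -0.1, -0.0]
finger_gap: 53.2
```

Request:
{"method": "arm_command", "body": {
  "commands": [
    [40,[-0.03,-0.1,-0.25],[0,0,0]],
    [40,[0,0,-0.2],[0,0,0]],
    [40,[0,0,0],[0,0,0]],
    [40,[0,0,0],[0,0,0]]
  ]
}}

```text
time: 6.7
tool_pos: [486.7, -176.4, 203.5]
tcp_rot: [-89.8, -0.1, -46.3]
ft_force: [0.2, -0.1, -0.3]
finger_gap: 53.0
```

```bash
python3 - <<'E'
from h import *
s=sense();print(s['tool_pos'],s['tcp_rot'],s['ft_force'],s['wrist_torque'])
a=snapshot("side");b=snapshot("top");cv2.imwrite("pics/side3.png",a)
p=proj("side",s['tool_pos'])[0];q=proj("top",s['tool_pos'])[0].round();print(p,q)
m=[proj("side",[*xy,166])[0] for xy in[(485.5,-175.1)]][0];print(m)
c=lambda im,p:cv2.resize(im[int(p[1])-30:int(p[1])+50,int(p[0])-40:int(p[0])+40],None,fx=5,fy=5,interpolation=cv2.INTER_CUBIC)
cv2.imwrite("pics/c3.png",np.hstack([c(a,p),c(b,q)]))
E
```

```text
[ 486.69107104 -176.39075361  203.49996109] [-89.75704455  -0.12740716 -46.33341613] [ 0.22730999 -0.09406362 -0.27782012] [0.00942978 0.00877639 0.02981843]
[341.6543776  229.03775405] [394. 227.]
[340.38368477 241.61500067]
```

View pics/c3.png

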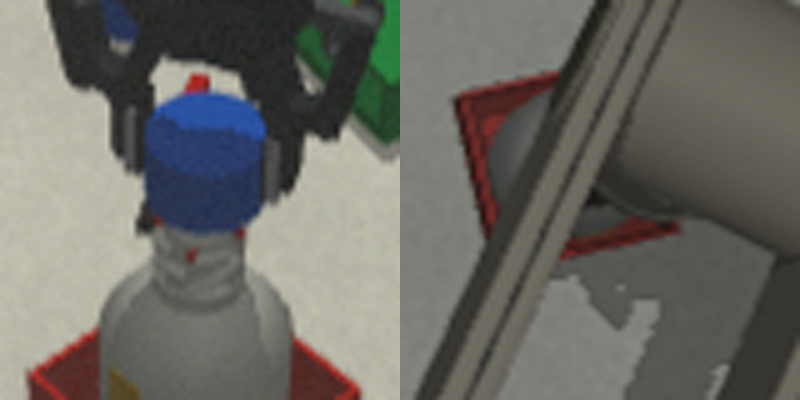

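```bash
python3 - <<'E'
from h import *
from scipy.optimize import minimize
a=cv2.imread("pics/side3.png");b,g,r=[a[...,i].astype(float) for i in range(3)]
m=(b>1.6*r)&(b-r>20);q=np.zeros_like(m);q[214:250,326:358]=m[214:250,326:358]
print(q.sum())
z0=203.5-25.2
w=np.ones(q.shape);
def cost(x):
    big=np.zeros((1600,2560),np.uint8)
    cv2.fillConvexPoly(big,np.int32(((cyl("side",x,26.5,z0,z0+35)+.5)*4-.5)*16),255,shift=4)
    return np.abs(cv2.resize(big,(640,400),interpolation=cv2.INTER_AREA)/255.-q).sum()
for s in(6,4):
    R=minimize(cost,[486,-176],method="Nelder-Mead",options=dict(initial_simplex=[[486,-176],[486+s,-176],[486,-176+s]]));print(R.x.round(1),R.fun)
ys,xs=np.where(q);print(xs.min(),xs.max(),ys.min(),ys.max())
print(proj("side",[[485.5,-175.1,z] for z in(130,166,195)]))
K,Rr,t=cam("side");print(Rr[0].round(2),Rr[1].round(2))
E
```

```text
575
[ 489.3 -173.2] 57.101960784313725
[ 488.9 -173.1] 56.780392156862746
330 353 217 244
[[339.94782199 253.22075368]
 [340.38368477 241.61500067]
 [340.75178538 231.81355635]]
[ 0.88 -0.47 -0.01] [-0.29 -0.53 -0.79]
```

```bash
python3 - <<'E'
from h import *
from scipy.optimize import minimize
def fit(f,n,box,z0,x0):
    a=cv2.imread(f);b,g,r=[a[...,i].astype(float) for i in range(3)]
    m=((b>1.6*r)&(b-r>20)).astype(np.uint8);bb=np.zeros_like(m);x,y,X,Y=box;bb[y:Y,x:X]=m[y:Y,x:X]
    k,l,s,c=cv2.connectedComponentsWithStats(bb);i=1+np.argmax(s[1:,4]);q=l==i;print(f,s[i])
    def cost(x):
        big=np.zeros((1600,2560),np.uint8)
        cv2.fillConvexPoly(big,np.int32(((cyl(n,x,26.5,z0,z0+35)+.5)*4-.5)*16),255,shift=4)
        return np.abs(cv2.resize(big,(640,400),interpolation=cv2.INTER_AREA)/255.-q).sum()
    R=min((minimize(cost,x0,method="Nelder-Mead",options=dict(initial_simplex=np.array(x0)+[[0,0],[s,0],[0,s]])) for s in(6,4,-5)),key=lambda r:r.fun);print(R.x.round(2),R.fun)
fit("pics/side0.png","side",(284,200,306,224),0,[514,137])
fit("pics/top0.png","top",(273,208,298,233),0,[514,137])
fit("pics/side3.png","side",(326,214,358,250),178.3,[488,-175])
E
```

```text
pics/side0.png [286 202  17  19 275]
[513.68 139.29] 39.45490196078431
pics/top0.png [277 212  17  17 233]
[515.44 135.55] 20.658823529411762
pics/side3.png [330 217  24  28 575]
[ 488.94 -173.05] 57.035294117647055
```

The crop shows the cap held level above the neck, about 1 px (about 2 mm) to the right of the mouth axis in the side view. I'll shift it by about -2 mm in x and lower it slowly.

Request:
{"method": "arm_command", "body": {
  "commands": [
    [40,[-0.06,0,-0.1],[0,0,0]],
    [40,[0,0,-0.1],[0,0,0]],
    [40,[0,0,-0.08],[0,0,0]],
    [40,[0,0,-0.05],[0,0,0]]
  ]
}}

```text
time: 7.13
tool_pos: [485.4, -176.5, 194.1]
tcp_rot: [-89.7, -0.2, -46.3]
ft_force: [0.7, 0.0, -0.5]
finger_gap: 53.3
```

Request:
{"method": "arm_command", "body": {
  "commands": [
    [40,[0,0,-0.05],[0,0,0]],
    [40,[0,0,-0.05],[0,0,0]]
  ]
}}

```text
time: 7.3
tool_pos: [485.4, -176.5, 190.8]
tcp_rot: [-89.7, -0.2, -46.3]
ft_force: [0.4, 0.5, -1.1]
finger_gap: 53.2
```

Request:
{"method": "arm_command", "body": {
  "commands": [
    [40,[0,0,-0.04],[0,0,0]],
    [40,[0,0,-0.04],[0,0,0]]
  ]
}}

```text
time: 7.47
tool_pos: [485.4, -176.5, 188.0]
tcp_rot: [-89.7, -0.2, -46.3]
ft_force: [-0.4, -0.2, -1.0]
finger_gap: 53.3
```

Request:
{"method": "arm_command", "body": {
  "commands": [
    [40,[0,0,-0.04],[0,0,0]],
    [40,[0,0,-0.04],[0,0,0]]
  ]
}}

```text
time: 7.63
tool_pos: [485.4, -176.5, 185.3]
tcp_rot: [-89.7, -0.2, -46.3]
ft_force: [-0.5, -0.2, 0.3]
finger_gap: 53.3
```

Request:
{"method": "arm_command", "body": {
  "commands": [
    [40,[0,0,-0.03],[0,0,0]],
    [40,[0,0,-0.03],[0,0,0]]
  ]
}}

```text
time: 7.8
tool_pos: [485.2, -176.6, 183.3]
tcp_rot: [-89.7, -0.2, -46.3]
ft_force: [-0.8, 0.5, 0.2]
finger_gap: 53.2
```

Request:
{"method": "arm_command", "body": {
  "commands": [
    [40,[0,0,-0.03],[0,0,0]]
  ]
}}

```text
time: 7.88
tool_pos: [485.2, -176.6, 182.3]
tcp_rot: [-89.7, -0.2, -46.3]
ft_force: [-0.6, -0.0, -0.5]
finger_gap: 53.4
```

Request:
{"method": "arm_command", "body": {
  "commands": [
    [40,[0,0,-0.03],[0,0,0]]
  ]
}}

```text
time: 7.97
tool_pos: [485.2, -176.7, 181.3]
tcp_rot: [-89.7, -0.2, -46.3]
ft_force: [-0.9, -0.3, -1.0]
finger_gap: 53.2
```

Request:
{"method": "arm_command", "body": {
  "commands": [
    [40,[0,0,-0.02],[0,0,0]]
  ]
}}

```text
time: 8.05
tool_pos: [485.1, -176.7, 180.6]
tcp_rot: [-89.7, -0.2, -46.3]
ft_force: [0.1, 0.7, 0.4]
finger_gap: 53.3
```

Request:
{"method": "arm_command", "body": {
  "commands": [
    [40,[0,0,-0.02],[0,0,0]],
    [40,[0,0,-0.02],[0,0,0]]
  ]
}}

```text
time: 8.22
tool_pos: [485.1, -176.7, 179.3]
tcp_rot: [-89.7, -0.2, -46.3]
ft_force: [-1.0, 0.3, -0.2]
finger_gap: 53.7
```

```bash
python3 - <<'E'
from h import *
s=sense();print(s['tool_pos'],s['ft_force'],s['wrist_torque'])
a=snapshot("side");cv2.imwrite("pics/side4.png",a)
cv2.imwrite("pics/c4.png",cv2.resize(a[205:275,300:385],None,fx=7,fy=7,interpolation=cv2.INTER_CUBIC))
E
```

```text
[ 485.13257704 -176.66588329  179.28383437] [-1.00322005  0.25727347 -0.16134865] [0.0040586  0.17279348 0.03552232]
```

View pics/c4.png

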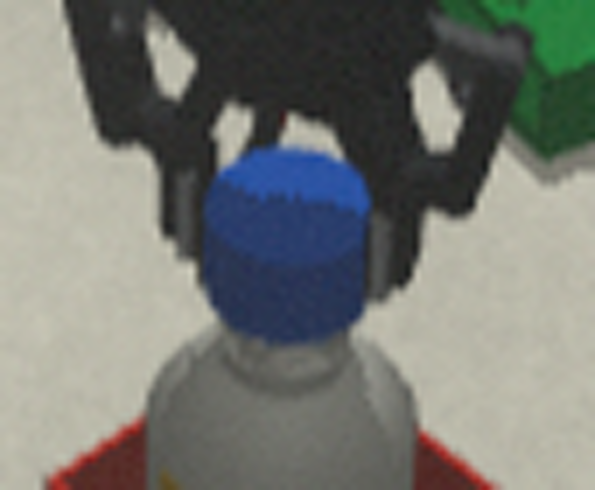

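The crop shows the cap sitting over the neck, level, with no reaction force yet. I'll check by image whether it has slipped up between the fingers.

```bash
cat > fz.py <<'E'
from h import *
from scipy.optimize import minimize
def fz(f,xy):
    "cap base z and shift along the camera's right, given xy in the side camera's bias frame"
    a=cv2.imread(f);b,g,r=[a[...,i].astype(float) for i in range(3)]
    m=((b>1.6*r)&(b-r>20)).astype(np.uint8);bb=np.zeros_like(m);bb[212:262,322:362]=m[212:262,322:362]
    k,l,s,c=cv2.connectedComponentsWithStats(bb);q=l==1+np.argmax(s[1:,4])
    def cost(v):
        big=np.zeros((1600,2560),np.uint8)
        cv2.fillConvexPoly(big,np.int32(((cyl("side",np.array(xy)+v[0]*np.array([.88,-.47]),26.5,v[1],v[1]+35)+.5)*4-.5)*16),255,shift=4)
        return np.abs(cv2.resize(big,(640,400),interpolation=cv2.INTER_AREA)/255.-q).sum()
    R=min((minimize(cost,[0,z],method="Nelder-Mead",options=dict(initial_simplex=[[0,z],[2,z],[0,z+6]])) for z in(150,160,170)),key=lambda r:r.fun);return R.x.round(2),R.fun
E
python3 - <<'E'
from fz import *
print(fz("pics/side3.png",[488.94,-173.05]))
print(fz("pics/side4.png",[488.94-1.56,-173.05-.28]))
E
```

```text
(array([-4.0000e-02,  1.7759e+02]), np.float64(56.654901960784315))
(array([ -0.21, 153.84]), np.float64(47.20392156862745))
```

Request:
{"method": "arm_command", "body": {
  "commands": [
    [40,[0,0,-0.02],[0,0,0]]
  ]
}}

```text
time: 8.35
tool_pos: [485.0, -176.7, 178.6]
tcp_rot: [-89.8, -0.2, -46.3]
ft_force: [-1.0, -0.0, 0.1]
finger_gap: 53.3
```

Request:
{"method": "arm_command", "body": {
  "commands": [
    [40,[0,0,-0.02],[0,0,0]]
  ]
}}

```text
time: 8.43
tool_pos: [484.9, -176.7, 177.9]
tcp_rot: [-89.8, -0.2, -46.3]
ft_force: [-1.6, -0.6, 0.6]
finger_gap: 53.1
```

```bash
cat > s.py <<'E'
from bench import *
s=sense();print(round(s['time'],2),s['tool_pos'].round(2),s['tcp_rot'].round(2),s['ft_force'].round(2),s['wrist_torque'].round(3),round(s['finger_gap'],2),s['joint_pos'][5].round(1))
E
python3 s.py
```

```text
8.43 [ 484.93 -176.68  177.89] [-89.76  -0.2  -46.33] [-1.57 -0.63  0.56] [-0.018  0.259 -0.018] 53.14 20.5
```

Request:
{"method": "arm_command", "body": {
  "commands": [
    [40,[-0.03,0,-0.02],[0,0,0]],
    [40,[0,0,-0.02],[0,0,0]]
  ]
}}

```text
time: 8.6
tool_pos: [484.2, -176.7, 176.7]
tcp_rot: [-89.7, -0.2, -46.3]
ft_force: [-0.2, 0.6, -1.1]
finger_gap: 52.9
```

```bash
python3 s.py
```

```text
8.6 [ 484.18 -176.69  176.67] [-89.75  -0.22 -46.33] [-0.24  0.57 -1.06] [-0.044  0.055 -0.032] 52.9 20.4
```

No contact 4–5 mm below the expected resting height, so the lugs have probably fallen straight into the starts by chance. The order asked for is rest, back off, then drop. I'll lift clear, turn about 28° clockwise in the air, and rest it properly.

Request:
{"method": "arm_command", "body": {
  "commands": [
    [40,[0,0,0.08],[0,0,0]],
    [40,[0,0,0.1],[0,0,0]],
    [40,[0,0,0.12],[0,0,0]],
    [40,[0,0,0.1],[0,0,0]],
    [40,[0,0,0.03],[0,0,0]]
  ]
}}

```text
time: 9.02
tool_pos: [484.3, -176.5, 190.7]
tcp_rot: [-89.7, -0.2, -46.3]
ft_force: [0.2, 0.4, -0.4]
finger_gap: 53.3
```

Request:
{"method": "arm_command", "body": {
  "commands": [
    [40,[0,0,0],[0,0,-7]],
    [40,[0,0,0],[0,0,-7]],
    [40,[0,0,0],[0,0,-7]],
    [40,[0,0,0],[0,0,-7]],
    [40,[0,0,0],[0,0,0]]
  ]
}}

```text
time: 9.43
tool_pos: [485.3, -176.9, 193.0]
tcp_rot: [-89.6, -0.4, -75.2]
ft_force: [-0.1, 0.6, -0.7]
finger_gap: 53.3
```

```bash
python3 s.py
```

```text
9.43 [ 485.34 -176.9   193.04] [-89.6   -0.36 -75.22] [-0.12  0.55 -0.65] [ 0.017 -0.02  -0.021] 53.34 49.5
```

Request:
{"method": "arm_command", "body": {
  "commands": [
    [40,[-0.04,0.01,-0.08],[0.25,0.45,0]],
    [40,[0,0,-0.06],[0,0,0]],
    [40,[0,0,-0.05],[0,0,0]],
    [40,[0,0,-0.05],[0,0,0]],
    [40,[0,0,-0.04],[0,0,0]]
  ]
}}

```text
time: 9.85
tool_pos: [484.3, -176.7, 184.5]
tcp_rot: [-90.0, 0.0, -74.4]
ft_force: [-0.1, -0.1, -0.9]
finger_gap: 53.5
```

Request:
{"method": "arm_command", "body": {
  "commands": [
    [40,[0,0,-0.03],[0,0,0]]
  ]
}}

```text
time: 9.93
tool_pos: [484.2, -176.7, 183.2]
tcp_rot: [-90.0, 0.0, -74.3]
ft_force: [-0.1, -0.2, -0.4]
finger_gap: 53.3
```

```bash
python3 s.py
```

```text
9.93 [ 484.21 -176.66  183.25] [-8.998e+01  2.000e-02 -7.433e+01] [-0.11 -0.16 -0.44] [ 0.02  -0.021  0.002] 53.31 48.6
```

Request:
{"method": "arm_command", "body": {
  "commands": [
    [40,[0,0,-0.03],[0,0,0]]
  ]
}}

```text
time: 10.02
tool_pos: [484.1, -176.6, 182.1]
tcp_rot: [-90.0, 0.0, -74.3]
ft_force: [0.1, 0.2, -0.4]
finger_gap: 53.0
```

Request:
{"method": "arm_command", "body": {
  "commands": [
    [40,[0,0,-0.02],[0,0,0]]
  ]
}}

```text
time: 10.1
tool_pos: [484.1, -176.6, 181.3]
tcp_rot: [-90.0, 0.0, -74.3]
ft_force: [0.1, 1.1, 3.9]
finger_gap: 53.1
```

Request:
{"method": "arm_command", "body": {
  "commands": [
    [40,[0,0,-0.02],[0,0,0]]
  ]
}}

```text
time: 10.18
tool_pos: [484.3, -176.6, 181.2]
tcp_rot: [-90.0, 0.0, -74.3]
ft_force: [-1.4, 1.3, 7.6]
finger_gap: 53.1
```

```bash
python3 s.py
```

```text
10.18 [ 484.33 -176.64  181.19] [-8.996e+01  2.000e-02 -7.426e+01] [-1.44  1.34  7.61] [0.258 0.321 0.037] 53.08 48.5
```

Contact at z = 181.2 with 7.6 N, exactly the predicted thread-top height. Backing off counter-clockwise now, with light pressure.

Request:
{"method": "arm_command", "body": {
  "commands": [
    [40,[0,0,0],[0,0,4]],
    [40,[0,0,-0.01],[0,0,4]]
  ]
}}

```text
time: 10.35
tool_pos: [484.7, -176.7, 181.5]
tcp_rot: [-89.9, -0.0, -66.1]
ft_force: [1.9, 0.7, -0.7]
finger_gap: 53.7
```

```bash
python3 s.py
```

```text
10.35 [ 484.72 -176.74  181.48] [-8.991e+01 -3.000e-02 -6.613e+01] [ 1.87  0.68 -0.66] [ 0.057  0.024 -0.005] 53.67 40.4
```

Request:
{"method": "arm_command", "body": {
  "commands": [
    [40,[-0.015,0,-0.03],[0,0,3]],
    [40,[-0.01,0,-0.02],[0,0,3]]
  ]
}}

```text
time: 10.52
tool_pos: [484.9, -177.0, 181.3]
tcp_rot: [-89.8, -0.1, -59.7]
ft_force: [-0.6, 1.1, 2.7]
finger_gap: 53.0
```

```bash
python3 s.py
```

```text
10.52 [ 484.91 -176.97  181.31] [-89.81  -0.14 -59.74] [-0.64  1.13  2.71] [ 0.094 -0.011  0.022] 52.98 33.9
```

Request:
{"method": "arm_command", "body": {
  "commands": [
    [40,[-0.02,0.01,-0.02],[0.1,0.2,3]],
    [40,[-0.02,0.01,-0.02],[0,0,3]]
  ]
}}

```text
time: 10.68
tool_pos: [484.5, -176.7, 181.2]
tcp_rot: [-89.9, -0.1, -53.4]
ft_force: [-0.0, -0.3, 0.2]
finger_gap: 53.3
```

```bash
python3 s.py
```

```text
10.68 [ 484.53 -176.66  181.21] [-8.985e+01 -6.000e-02 -5.341e+01] [-0.04 -0.35  0.22] [0.023 0.034 0.034] 53.32 27.6
```

Request:
{"method": "arm_command", "body": {
  "commands": [
    [40,[-0.02,0,-0.03],[0,0,2]],
    [40,[-0.01,0,-0.03],[0,0,2]]
  ]
}}

```text
time: 10.85
tool_pos: [484.0, -176.8, 180.0]
tcp_rot: [-89.8, -0.1, -49.1]
ft_force: [-0.2, 0.2, -0.2]
finger_gap: 53.8
```

```bash
python3 s.py
```

```text
10.85 [ 484.01 -176.85  180.  ] [-89.82  -0.13 -49.1 ] [-0.18  0.15 -0.21] [-0.063  0.018  0.036] 53.78 23.2
```

It's dropping in (z = 180.0, no force) at yaw -49. I'll turn slightly more to the angle already known to be free, then lower.

Request:
{"method": "arm_command", "body": {
  "commands": [
    [40,[0.005,0,-0.03],[0,0,2]],
    [40,[0,0,-0.04],[0,0,0.5]],
    [40,[0,0,-0.04],[0,0,0]],
    [40,[0,0,-0.04],[0,0,0]]
  ]
}}

```text
time: 11.18
tool_pos: [484.3, -177.0, 175.4]
tcp_rot: [-89.8, -0.2, -46.4]
ft_force: [0.0, -1.0, -1.1]
finger_gap: 53.2
```

```bash
python3 s.py
```

```text
11.18 [ 484.27 -177.    175.38] [-89.82  -0.17 -46.43] [ 0.01 -1.   -1.06] [ 0.01  -0.015  0.006] 53.16 20.6
```

Request:
{"method": "arm_command", "body": {
  "commands": [
    [40,[0,0.01,-0.04],[0.1,0.2,0]],
    [40,[0,0,-0.03],[0,0,0]]
  ]
}}

```text
time: 11.35
tool_pos: [484.1, -176.6, 172.9]
tcp_rot: [-89.9, 0.1, -46.5]
ft_force: [-0.3, -1.0, -1.3]
finger_gap: 53.7
```

Request:
{"method": "arm_command", "body": {
  "commands": [
    [40,[0,0,-0.02],[0,0,0]]
  ]
}}

```text
time: 11.43
tool_pos: [484.1, -176.6, 172.1]
tcp_rot: [-89.9, 0.1, -46.5]
ft_force: [-0.7, 0.7, -1.0]
finger_gap: 53.3
```

Request:
{"method": "arm_command", "body": {
  "commands": [
    [40,[0,0,-0.02],[0,0,0]]
  ]
}}

```text
time: 11.52
tool_pos: [484.2, -176.6, 171.5]
tcp_rot: [-89.9, 0.1, -46.6]
ft_force: [-1.1, 1.3, 5.0]
finger_gap: 53.1
```

```bash
python3 s.py
```

```text
11.52 [ 484.16 -176.55  171.46] [-89.9    0.09 -46.56] [-1.09  1.33  5.03] [ 0.207  0.124 -0.027] 53.06 20.7
```

Landed at z = 171.5 with 5 N, a drop of about 10 mm. Now screwing clockwise.

Request:
{"method": "arm_command", "body": {
  "commands": [
    [40,[-0.01,0,-0.01],[0,0,-4]],
    [40,[-0.01,0,-0.01],[0,0,-4]]
  ]
}}

```text
time: 11.68
tool_pos: [484.2, -176.8, 171.6]
tcp_rot: [-89.9, -0.0, -54.7]
ft_force: [0.6, 0.2, 0.6]
finger_gap: 52.9
```

```bash
python3 s.py
```

```text
11.68 [ 484.23 -176.84  171.65] [-89.86  -0.   -54.69] [0.63 0.25 0.59] [-0.03   0.037  0.022] 52.86 28.8
```

Request:
{"method": "arm_command", "body": {
  "commands": [
    [40,[-0.01,0.005,-0.02],[0,0,-4]],
    [40,[-0.01,0,-0.03],[0,0,-4]]
  ]
}}

```text
time: 11.85
tool_pos: [484.2, -176.9, 170.9]
tcp_rot: [-89.8, -0.1, -63.1]
ft_force: [-0.4, 0.3, 2.4]
finger_gap: 53.0
```

```bash
python3 s.py
```

```text
11.85 [ 484.18 -176.92  170.86] [-8.981e+01 -7.000e-02 -6.311e+01] [-0.37  0.26  2.39] [ 0.002  0.014 -0.067] 52.98 37.2
```

Request:
{"method": "arm_command", "body": {
  "commands": [
    [40,[-0.01,0.01,-0.03],[0,0.1,-4]],
    [40,[-0.01,0.005,-0.03],[0,0.1,-4]]
  ]
}}

```text
time: 12.02
tool_pos: [484.1, -176.8, 169.8]
tcp_rot: [-89.9, -0.1, -71.5]
ft_force: [0.8, 0.1, 0.8]
finger_gap: 53.0
```

```bash
python3 s.py
```

```text
12.02 [ 484.07 -176.82  169.79] [-8.993e+01 -7.000e-02 -7.155e+01] [0.8  0.12 0.78] [ 0.03   0.026 -0.016] 52.97 45.8
```

Request:
{"method": "arm_command", "body": {
  "commands": [
    [40,[-0.01,0.005,-0.03],[0,0.1,-4]]
  ]
}}

```text
time: 12.1
tool_pos: [484.0, -176.8, 169.1]
tcp_rot: [-90.0, -0.1, -75.8]
ft_force: [0.0, 0.7, 1.2]
finger_gap: 53.5
```

```bash
python3 s.py
```

```text
12.1 [ 483.96 -176.75  169.15] [-9.001e+01 -6.000e-02 -7.577e+01] [0.03 0.73 1.16] [ 0.026  0.019 -0.002] 53.48 50.0
```

Request:
{"method": "arm_command", "body": {
  "commands": [
    [40,[0,0,-0.025],[0,0,-4]],
    [40,[0,0,-0.025],[0,0,-4]]
  ]
}}

```text
time: 12.27
tool_pos: [484.3, -176.9, 168.1]
tcp_rot: [-90.0, -0.1, -84.2]
ft_force: [-0.4, -0.5, 0.7]
finger_gap: 53.1
```

```bash
python3 s.py
```

```text
12.27 [ 484.32 -176.91  168.06] [-89.96  -0.1  -84.2 ] [-0.44 -0.47  0.67] [-0.052  0.066  0.002] 53.14 58.5
```

Request:
{"method": "arm_command", "body": {
  "commands": [
    [40,[0,0,-0.025],[0,0,-4]],
    [40,[0,0,-0.025],[0,0,-4]]
  ]
}}

```text
time: 12.43
tool_pos: [484.7, -177.1, 167.0]
tcp_rot: [-89.9, -0.1, -92.6]
ft_force: [-1.1, 0.1, 1.9]
finger_gap: 53.2
```

```bash
python3 s.py
```

```text
12.43 [ 484.67 -177.07  167.  ] [-89.91  -0.13 -92.64] [-1.07  0.12  1.86] [ 0.024  0.034 -0.001] 53.2 66.9
```

Request:
{"method": "arm_command", "body": {
  "commands": [
    [40,[-0.02,0.01,-0.02],[0,0,-4]]
  ]
}}

```text
time: 12.52
tool_pos: [484.5, -177.0, 166.9]
tcp_rot: [-89.9, -0.1, -96.9]
ft_force: [-0.1, -0.2, 4.9]
finger_gap: 53.2
```

```bash
python3 s.py
```

```text
12.52 [ 484.47 -176.99  166.9 ] [-89.85  -0.15 -96.86] [-0.07 -0.23  4.91] [0.015 0.096 0.069] 53.21 71.2
```

Request:
{"method": "arm_command", "body": {
  "commands": [
    [40,[-0.01,0.01,-0.02],[0,0,-4]]
  ]
}}

```text
time: 12.6
tool_pos: [484.5, -176.9, 166.9]
tcp_rot: [-89.8, -0.2, -101.1]
ft_force: [-0.6, -0.7, 2.9]
finger_gap: 53.3
```

```bash
python3 s.py
```

```text
12.6 [ 484.5  -176.91  166.89] [ -89.8    -0.17 -101.08] [-0.57 -0.7   2.9 ] [-0.013  0.106  0.016] 53.32 75.4
```

Request:
{"method": "arm_command", "body": {
  "commands": [
    [40,[0,0,-0.015],[0,0,-4]]
  ]
}}

```text
time: 12.68
tool_pos: [484.6, -177.0, 166.9]
tcp_rot: [-89.8, -0.2, -105.3]
ft_force: [-3.7, 0.7, 3.4]
finger_gap: 53.3
```

```bash
python3 s.py
```

```text
12.68 [ 484.6  -176.96  166.89] [ -89.77   -0.17 -105.3 ] [-3.69  0.67  3.37] [0.144 0.531 0.107] 53.28 79.7
```

Request:
{"method": "arm_command", "body": {
  "commands": [
    [40,[0,0,-0.015],[0,0,-4]]
  ]
}}

```text
time: 12.77
tool_pos: [484.4, -176.9, 166.8]
tcp_rot: [-89.8, -0.2, -109.5]
ft_force: [-5.0, 1.0, 4.6]
finger_gap: 53.1
```

```bash
python3 s.py
```

```text
12.77 [ 484.39 -176.89  166.82] [ -89.8    -0.18 -109.5 ] [-4.98  1.04  4.65] [0.245 0.717 0.559] 53.14 83.9
```

The resisting moment rose to 0.56 N·m with z steady at 166.8 (home expected at about 166.8), about 63° after the drop. The cap is home and hand-tight, so I'm releasing.

Request:
{"method": "arm_command", "body": {
  "commands": [
    [50,[0,0,0],[0,0,0]],
    [65,[0,0,0],[0,0,0]],
    [80,[0,0,0],[0,0,0]],
    [85,[0,0,0],[0,0,0]],
    [85,[0,0,0],[0,0,0]]
  ]
}}

```text
time: 13.18
tool_pos: [484.6, -177.0, 166.9]
tcp_rot: [-89.8, -0.2, -109.3]
ft_force: [-0.3, 0.9, 0.5]
finger_gap: 72.6
```

```bash
python3 s.py
```

```text
13.18 [ 484.61 -177.    166.93] [ -89.76   -0.19 -109.31] [-0.34  0.94  0.46] [ 0.063 -0.045  0.011] 72.57 83.7
```

Request:
{"method": "arm_command", "body": {
  "commands": [
    [85,[0,0,0.15],[0,0,0]],
    [85,[0,0,0.25],[0,0,0]],
    [85,[0,0,0.4],[0,0,0]],
    [85,[0,0,0.6],[0,0,0]],
    [85,[0,0,0.8],[0,0,0]]
  ]
}}

```text
time: 13.6
tool_pos: [481.6, -175.5, 231.8]
tcp_rot: [-90.3, -0.1, -109.2]
ft_force: [-0.1, -0.6, -0.6]
finger_gap: 72.7
```

Request:
{"method": "arm_command", "body": {
  "commands": [
    [85,[0,0.2,0.8],[0,0,0]],
    [85,[0,0.5,0.6],[0,0,0]],
    [85,[0,0.8,0.3],[0,0,0]],
    [85,[0,0.8,0],[0,0,0]],
    [85,[0,0.8,0],[0,0,0]]
  ]
}}

```text
time: 14.02
tool_pos: [483.8, -84.9, 299.5]
tcp_rot: [-89.4, -0.2, -109.5]
ft_force: [-0.5, -0.5, -0.6]
finger_gap: 72.6
```

Request:
{"method": "arm_command", "body": {
  "commands": [
    [85,[0,0.8,0],[0,0,0]],
    [85,[0,0.8,0],[0,0,0]],
    [85,[0,0.5,0],[0,0,0]],
    [85,[0,0.2,0],[0,0,0]],
    [85,[0,0,0],[0,0,0]]
  ]
}}

```text
time: 14.43
tool_pos: [484.7, -9.2, 309.1]
tcp_rot: [-88.8, -0.0, -109.3]
ft_force: [-0.5, -0.3, 0.3]
finger_gap: 72.4
```

```bash
python3 s.py; python3 - <<'E'
from fz import *
a=snapshot("side");b=snapshot("top");cv2.imwrite("pics/side5.png",a);cv2.imwrite("pics/top5.png",b)
r=lambda im,f:cv2.resize(im,None,fx=f,fy=f,interpolation=cv2.INTER_CUBIC)
o=np.hstack([r(a[205:285,300:380],5),r(b[190:270,352:432],5)])
cv2.imwrite("pics/c5.png",o)
print(fz("pics/side5.png",[486.4,-173.4]),fz("pics/side5.png",[485.5,-175.1]))
d=lambda n,k:cv2.absdiff(cv2.GaussianBlur(cv2.imread(f"pics/{n}0.png"),(3,3),0),cv2.GaussianBlur(k,(3,3),0)).max(2)
cv2.imwrite("pics/full5.png",np.hstack([r(b,.6),cv2.cvtColor(r(d("top",b),.6),cv2.COLOR_GRAY2BGR)]))
E
```

```text
14.43 [484.68  -9.16 309.14] [-8.8750e+01 -2.0000e-02 -1.0926e+02] [-0.45 -0.3   0.27] [0.022 0.036 0.024] 72.39 102.3
(array([  0.87, 140.27]), np.float64(40.90196078431373)) (array([  0.67, 141.74]), np.float64(43.384313725490195))
```

View pics/c5.png

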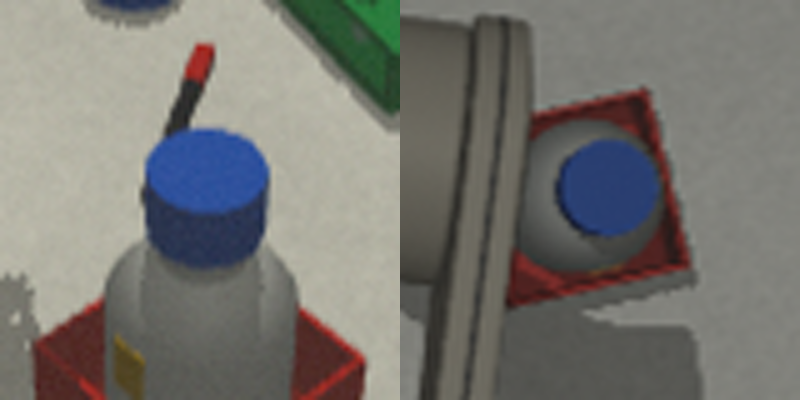

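View pics/side5.png

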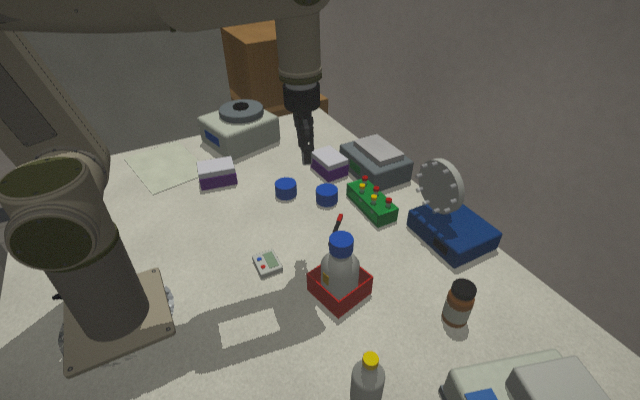

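The cap sits level on the neck (side (341,244), top (393,227)). Its fitted lower rim is 140.3–141.7 mm high against 141.9 mm expected when home. The bystanders are where they were, and the gripper is clear.

```bash
python3 -c "
from bench import *
print(hand_in())"
```

```text
the job is handed in; nothing more can be done
None
```

The blue cap is screwed fully home on the bottle, level and hand-tight. I let go, moved the arm clear and handed the job in at about 14.6 s of the 61 s allowed.

**What I did:** I picked the 54 mm cap out of the three blue ones; the other two are about 67 mm across. I rested it lightly on the thread tops at 7.6 N and backed it off about 25° counter-clockwise until it began to fall. It landed 10 mm lower, and I screwed it about 63° clockwise until the resisting moment reached 0.56 N·m.

**Last checks:**
- **Height:** the tool stopped at z 166.8, matching the expected home height. The final picture puts the cap's lower rim 140.3–141.7 mm above the bench, against 141.9 mm expected.
- **Force:** before the cap was home, the readings never went above about 8 N.
- **Bystanders:** by eye they look unmoved in the final side view. I saved a before-and-after difference picture of the top view but did not look at it.

**What did not go to plan:**
- **First descent onto the cap:** it drifted about 10 mm sideways, so I reopened, corrected and gripped again. The closing fingers may have touched the cap then.
- **First try on the neck:** the lugs slipped past the thread tops with no contact, probably straight into the starts. I lifted clear, turned 28° clockwise in the air and did it again in the order asked.
- **Camera disagreement:** the two cameras differed by 2–4 mm on position. I settled that with a side-view comparison at the bottle and by feeling the side load.

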